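# Space and press a stone tile in a bonding jig

### The job

Stand the wooden spacer bar, foot down, in the bonding jig beside the stone tile, in the one gap that is wide enough for it, so that it goes all the way down to the jig's base, and let go of it. Then push the sprung tile gently straight down until its top is flush with the metal cheeks, and finish while still holding it pressed there; leave the other things on the bench where they are.

Things in the scene. Friction and masses are not known exactly. Their poses are not given: they have to be found in the camera images.
- jig: Fixed aluminium jig; origin: centre of its underside, on the worktop, z up. Base plate 104 (x) x 164 (y) x 10 mm. End rails along y, inner faces at x = -36 and 36 mm, tops 30 mm above the worktop. Tile in the middle, a steel cheek on its +y and its -y side (which is which varies). Between tile and each cheek is a slot along x, 72 mm long, floor 10 mm above the worktop (the base plate).
- thin_cheek: Fixed dark steel block, 72 (along the jig's x) x 14 x 20 mm, its middle 54 mm from the jig's centre on the jig's +y or -y side. Origin: centre of its underside, 10 mm above the worktop; top at 30 mm. The slot between it and the tile is 19 mm wide, its middle 37.5 mm from the jig's centre towards this cheek: here the spacer fits.
- thick_cheek: Fixed dark steel block, 72 x 36 x 20 mm, like the thin cheek but wider, on the opposite side of the tile, its middle 54 mm from the jig's centre; top 30 mm above the worktop. The narrow slot (8 mm, too narrow for the spacer) is between it and the tile.
- tile_top (a point): Middle of the top face of the pale stone tile, 62 (jig x) x 56 (jig y) x 12 mm, carried on a sprung platen in the middle of the jig. z up, axes as the jig's. At rest its top is 36 mm above the worktop, 6 mm proud of the cheeks.
- tile (a joint): How far the tile is pressed down, m: 0 up (rest), 0.006 fully down on its stop, top flush with the cheeks and rails (30 mm above the worktop). It moves only straight up and down; the spring needs about 4 N to start and 10 N fully down, and pushes it back up when let go.
- spacer_centre (a point): Centre (half-way up) of the loose light-wood spacer bar: 56 (its x) x 16 (its y, thickness) x 44 mm (its z, up), 60 g or so; the lowest 6 mm taper to a foot 10 mm thick. It starts upright on the worktop, foot down. Take it across the 16 mm near the top: home in the slot, its foot is 10 mm and its top 54 mm above the worktop, only 18 mm above the raised tile.
- ring_clamp: Bystander: turned wooden ring clamp, 114 x 25 x 22 mm, lying loose behind the jig. Leave it.
- borax_cone: Bystander: round white borax tablet, 43 mm across, 15 mm high, loose. Leave it.
- rough_stone_1: Bystander: small raw slab of brown stone, 25 x 28 x 7 mm, loose. Leave it.
Things that resemble listed ones, but are neither listed nor needed, are in the scene too. Several things look just like the part that bears spacer_centre: the one meant starts farthest to the robot's left.

How it is judged:
By the outcome, as a careful person would: the job done as asked, in the order asked, and still so for the second after the job is handed in, while the arm keeps its last pose, push and grip.
It also fails if it takes over 50 s, if anything falls off the work surface, if the arm or the gripper's body presses on something with over 40 N, if the wrist force passes 120 N, or if a joint passes its speed limit or range.

### The arm

A 7-joint arm with a two-finger parallel gripper is mounted at the origin on a cart in front of the work surface, level with it; the furniture and walls round the work are solid. World frame = base frame: x ahead of the robot, y to its left, z up, the work surface at z = 0. Lengths are in mm, angles in rad, forces in N, time in s.
With the tool pointing down it reaches from about 400 to 900 mm from the base axis. Payload 5.6 kg.
Tool frame: the origin (TCP) lies midway between the tips of the shut fingers; the grasp point (between the pads) lies 19 mm behind it; x points along the fingers, y is the direction in which the jaws open and shut, and the axes are right-handed (so a half turn about x gives the same grasp; the last joint's range is limited). The gripper opens to 92 mm and grips with 3 to 60 N. Pads are 20 mm wide; open, the fingers measure 128 mm over their backs; the gripper's body (75 mm by 189 mm) begins 69 mm behind the grasp point.
Start: joints at [-1.334, 0.468, -0.012, 1.603, 0.006, 1.071, -0.056], TCP at [179.549, 624.718, 187.592] pointing down, gripper open.
Joint ranges: [-2.53, 2.53], [-0.31, 2.02], [-1.57, 1.55], [0.28, 2.44], [-1.29, 4.43], [0.15, 1.84], [-2.92, 2.92]. Speed limits (rad/s): [2.57, 2.57, 3.14, 3.14, 3.14, 3.14, 3.14].

### API

Orientations are given as a rotation vector (axis times angle).
In Python, from cell import robot, grip, kin, viewer gives the robot as it stands. Calls block until the motion is done:
- robot.movep(position, orientation): joint-space move of the TCP to a pose.
- robot.servo_line(position, feed=150, rotation=None): straight line of the TCP; rotation=None keeps the orientation; feed is the mean speed in mm/s.
- robot.goto_joints(angles): joint-space move.
- grip(opening, newtons=None): opening from 0.0 (shut) to 1.0 (fully open); newtons is the grip in N (None keeps the last); returns when the fingers have stopped.
- robot.hold(seconds).
- kin.ik(position, orientation): joint angles nearest the present ones, or None.
- robot.observe(): the state.
- viewer.read_camera(name): name is "side" or "top" or "wrist"; returns the picture (480x640x3 uint8, red, green, blue); there is no depth.
- viewer.camera_info(name): a dict with "camera_matrix" (3x3 intrinsics, pixels), "R" (3x3) and "t" (3): a world point X has camera coordinates R X + t. Camera axes: x right, y down, z forward; pixel columns grow to the right and rows downward; lengths in mm; the calibration is good to about 2 mm. A picture is of the moment at which its call begins: read the wrist's pose just before it. camera_info takes no time and is no camera call; for the wrist camera it gives the pose at the moment of the call.
A pose or a line that the arm cannot do raises robot.IKError and nothing moves.
- robot.job_done(): hands the job in, once; it reports no verdict.
Trained networks look in the newest picture that a camera, given by its name, has taken for a name from the list of things; names that differ only in an ending like _2 or _b are one class to them, and where a whole thing is asked for, a point or a joint stands for the part that bears it (a point fixed in the world has none). Each returns a list of dicts, best first, with "confidence" (0 to 1); they miss things now and then, are a little off and sometimes report something else, mostly with a low value. They report only what shows in the picture. A call takes as long as a camera call. They do not tell look-alikes from the thing itself.
- viewer.silhouettes(name, camera): "mask" (480x640 bool, what is visible of it).
- viewer.pinpoint(name, camera): "at" ([x, y, z] in mm, in the coordinates of the camera as it stood for that picture, good to about 4 mm: a listed point, or the origin of a listed thing).
The state is a dict: "t": time; "joints": joint angles; "joint_velocities": joint speeds; "joint_torque": joint torques, N m; "tcp_pos": TCP position; "tcp_rot": TCP orientation; "contact_force": force on the tool from outside, world axes, zero at the start; "wrist_torque": the same for the moment, N m; "grip_width": opening from 0.0 (shut) to 1.0 (fully open).
Only numpy, scipy, OpenCV 4.12 (cv2) and the standard library are available. Lean on these libraries where they do the work, as an engineer would, in place of code of your own. Each camera call takes 0.05 s, during which the arm holds its last target.

## Working session

There is one attempt and no reset: what is moved stays moved. The work goes in short steps, each a Python script; the robot and the scene stay as the last script left them, time stands still between calls to the robot, and variables do not carry over. Pictures are saved under pics/ and viewed, and the job is handed in when it is done.

```bash
ls; mkdir -p pics; python3 - <<'E'
from cell import robot, grip, kin, viewer
import cv2,numpy as np
s=robot.observe();print(s['t'],s['tcp_pos'],s['tcp_rot'],s['contact_force'],s['grip_width'])
for c in ['top','side','wrist']:
    im=viewer.read_camera(c);cv2.imwrite(f'pics/{c}0.png',im[:,:,::-1])
    i=viewer.camera_info(c);R=np.array(i['R']);t=np.array(i['t'])
    print(c,(-R.T@t).round(0),R[2].round(2))
    for n in ['jig','thin_cheek','thick_cheek','tile_top','spacer_centre']:
        for d in viewer.pinpoint(n,c): print(n,round(d['confidence'],2),(R.T@(np.array(d['at'])-t)).round(1))
E
```

```text
pics
0.0 [179.41888512 624.08738688 186.64904309] [ 0.21831132  1.55971358 -0.22109423] [ 0.07302938 -0.15607131  0.58780761] 1.0014532725066196
top [ 366.   -9. 1036.] [ 0.18 -0.01 -0.98]
jig 0.82 [536.    2.7  -1.4]
jig 0.28 [524.   59.9   8.4]
thin_cheek 0.6 [527.9  55.2   7.7]
thick_cheek 0.68 [544.  -50.5  10.6]
tile_top 0.97 [529.7   5.1  34.2]
tile_top 0.74 [520.8  58.5   9.2]
tile_top 0.59 [532.7   4.    1.5]
spacer_centre 0.54 [505.4 239.2  19.6]
spacer_centre 0.52 [393.1 -23.8  20.7]
side [ 527. 1075.  532.] [ 0.04 -0.92 -0.4 ]
jig 0.9 [533.6   4.6   0.7]
thin_cheek 0.6 [525.9  57.4   6.2]
thick_cheek 0.48 [545.6 -54.2  12.5]
tile_top 0.65 [532.9  -1.4  37.3]
spacer_centre 0.83 [508.6 240.7  20.4]
spacer_centre 0.65 [401.2 -18.   19.1]
wrist [107. 646. 384.] [ 0.26 -0.07 -0.96]
```

View pics/top0.png

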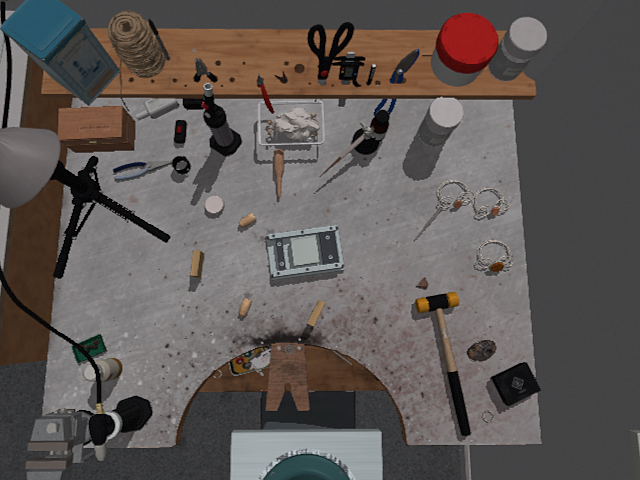

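View pics/side0.png

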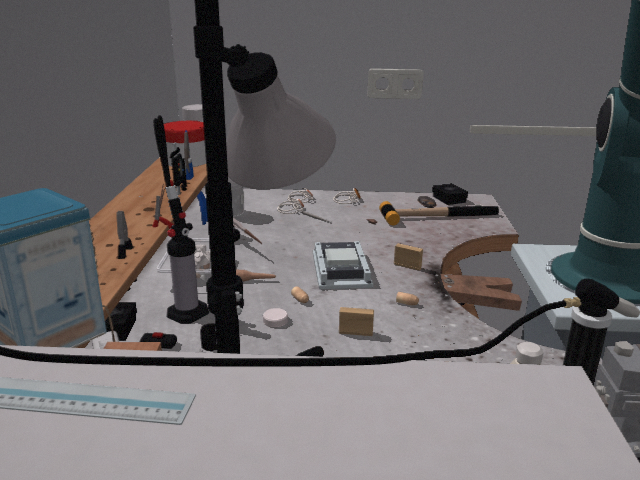

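View pics/wrist0.png

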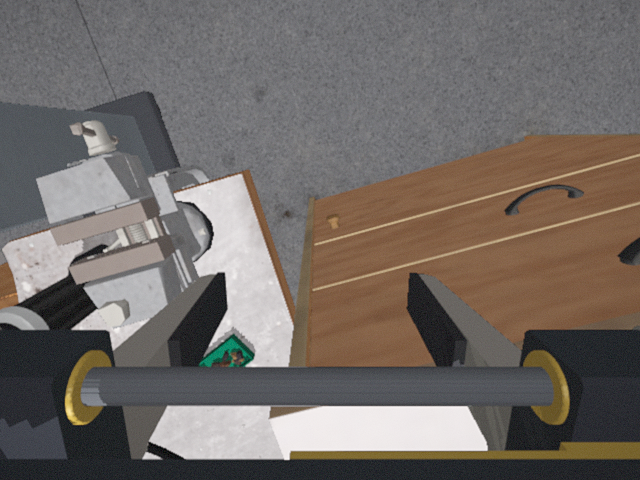

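```bash
cat > h.py <<'E'
from cell import robot, grip, kin, viewer
import cv2,numpy as np
from scipy.spatial.transform import Rotation as Ro
def proj(c,X,i=None):
    i=i or viewer.camera_info(c);p=np.array(i['R'])@np.array(X,float)+np.array(i['t']);p=np.array(i['camera_matrix'])@p;return (p[:2]/p[2])
def ray(c,u,v,z,i=None):
    i=i or viewer.camera_info(c);R=np.array(i['R']);t=np.array(i['t']);C=-R.T@t
    d=R.T@np.linalg.inv(np.array(i['camera_matrix']))@np.array([u,v,1.]);return C+d*(z-C[2])/d[2]
def down(yaw): # tool x down, jaw (tool y) along world dir yaw
    y=np.array([np.cos(yaw),np.sin(yaw),0]);x=np.array([0,0,-1.]);z=np.cross(x,y)
    return Ro.from_matrix(np.stack([x,y,z],1)).as_rotvec()
E
python3 - <<'E'
from h import *
s=robot.observe();R=Ro.from_rotvec(s['tcp_rot']).as_matrix();print(R.round(2))
for (u,v) in [(5,275),(50,335),(85,365),(98,398),(70,175),(165,240),(60,270),(20,160),(130,412)]:
    print(u,v)
    for z in [0,50,100,150,200,300,450]:
        X=ray('top',u,v,z);print('   ',X.round(0),proj('side',X).round(0))
E
```

```text
[[ 0.    0.28  0.96]
 [ 0.    0.96 -0.28]
 [-1.    0.    0.  ]]
5 275
    [482. 668.   0.] [381. 568.]
    [477. 635.  50.] [387. 505.]
    [471. 603. 100.] [393. 443.]
    [466. 570. 150.] [400. 384.]
    [460. 537. 200.] [406. 326.]
    [449. 472. 300.] [417. 217.]
    [432. 374. 450.] [433.  64.]
50 335
    [351. 556.   0.] [489. 486.]
    [352. 529.  50.] [489. 436.]
    [353. 502. 100.] [489. 386.]
    [353. 474. 150.] [488. 337.]
    [354. 447. 200.] [488. 289.]
    [356. 392. 300.] [488. 195.]
    [358. 311. 450.] [487.  58.]
85 365
    [288. 475.   0.] [526. 439.]
    [291. 452.  50.] [524. 395.]
    [295. 429. 100.] [522. 352.]
    [299. 405. 150.] [520. 309.]
    [303. 382. 200.] [518. 266.]
    [310. 335. 300.] [513. 181.]
    [322. 265. 450.] [507.  55.]
98 398
    [219. 442.   0.] [571. 423.]
    [226. 420.  50.] [567. 382.]
    [234. 399. 100.] [563. 341.]
    [241. 377. 150.] [558. 300.]
    [248. 355. 200.] [554. 259.]
    [262. 311. 300.] [546. 177.]
    [283. 246. 450.] [533.  54.]
70 175
    [714. 546.   0.] [183. 466.]
    [698. 519.  50.] [199. 418.]
    [681. 49
[... 406 characters left out ...]
3. 548.   0.] [367. 475.]
    [487. 521.  50.] [373. 426.]
    [481. 494. 100.] [379. 378.]
    [475. 467. 150.] [385. 330.]
    [469. 440. 200.] [392. 283.]
    [457. 387. 300.] [403. 191.]
    [438. 306. 450.] [421.  57.]
20 160
    [751. 664.   0.] [117. 551.]
    [732. 632.  50.] [140. 490.]
    [713. 599. 100.] [162. 431.]
    [695. 567. 150.] [184. 374.]
    [676. 534. 200.] [205. 318.]
    [639. 469. 300.] [245. 211.]
    [584. 372. 450.] [301.  62.]
130 412
    [191. 373.   0.] [575. 391.]
    [199. 354.  50.] [571. 354.]
    [207. 336. 100.] [567. 317.]
    [216. 317. 150.] [563. 280.]
    [224. 299. 200.] [558. 242.]
    [241. 262. 300.] [550. 166.]
    [267. 207. 450.] [537.  51.]
```

```bash
python3 - <<'E'
from h import *
s=robot.observe();
robot.servo_line([179.5,624.7,370],feed=250)
robot.servo_line([140,488,370],feed=250)
a=np.deg2rad(25);robot.movep([505*np.cos(a),505*np.sin(a),370],down(np.pi/2))
robot.movep([490,130,340],down(np.pi/2))
s=robot.observe();print(s['t'],s['tcp_pos'])
im=viewer.read_camera('wrist');cv2.imwrite('pics/wrist1.png',im[:,:,::-1])
i=viewer.camera_info('wrist');R=np.array(i['R']);t=np.array(i['t'])
for n in ['jig','thin_cheek','thick_cheek','tile_top','spacer_centre']:
    for d in viewer.pinpoint(n,'wrist'): print(n,round(d['confidence'],2),(R.T@(np.array(d['at'])-t)).round(1))
np.savez('w1.npz',R=R,t=t,K=i['camera_matrix'])
E
```

```text
4.5167 [489.85943031 130.35846748 339.79642284]
jig 0.9 [5.394e+02 3.400e+00 1.000e-01]
thin_cheek 0.95 [525.7  60.8  11.3]
thick_cheek 0.76 [539.9 -48.4   9.8]
tile_top 0.93 [534.3   4.9  39.6]
spacer_centre 0.84 [506.5 242.4  22.2]
spacer_centre 0.64 [395.  -15.7  19.2]
```

View pics/wrist1.png

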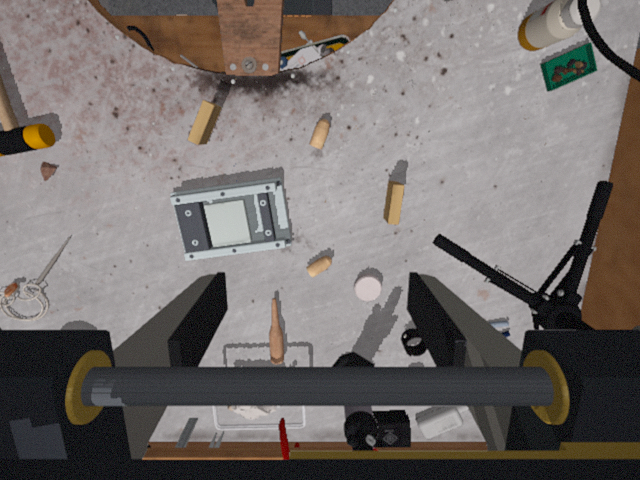

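```bash
python3 - <<'E'
from h import *
d=np.load('w1.npz');i1=dict(R=d['R'],t=d['t'],camera_matrix=d['K'])
best=None
for k,m in enumerate(viewer.silhouettes('spacer_centre','wrist')):
    mk=m['mask'].astype(np.uint8);ys,xs=np.where(mk);print(m['confidence'],len(xs),xs.mean(),ys.mean())
    cv2.imwrite(f'sp{k}.png',mk*255)
robot.movep([570,25,200],down(np.pi/2))
s=robot.observe();print(s['t'],s['tcp_pos'])
im=viewer.read_camera('wrist');cv2.imwrite('pics/wrist2.png',im[:,:,::-1])
i=viewer.camera_info('wrist');R=np.array(i['R']);t=np.array(i['t'])
np.savez('w2.npz',R=R,t=t,K=i['camera_matrix'])
for n in ['tile_top','thin_cheek','thick_cheek','jig']:
    for p in viewer.pinpoint(n,'wrist'): print(n,round(p['confidence'],2),(R.T@(np.array(p['at'])-t)).round(1))
    for k,m in enumerate(viewer.silhouettes(n,'wrist')[:1]):
        mk=m['mask'].astype(np.uint8);cv2.imwrite(f'{n}_m.png',mk*255)
        c,_=cv2.findContours(mk,0,2);c=max(c,key=cv2.contourArea);z=36 if n=='tile_top' else 30
        P=np.array([ray('wrist',*q[0],z,i)[:2] for q in c],np.float32);print(n,m['confidence'],cv2.minAreaRect(P))
E
```

```text
0.74 891 203.64534231200898 123.31986531986531
0.63 743 392.78600269179003 202.43606998654104
5.6583 [570.36404704  26.18556222 200.71850436]
tile_top 0.83 [535.7   1.4  41.3]
tile_top 0.94 ((534.9984741210938, 3.4502906799316406), (62.853206634521484, 57.41901779174805), 8.003673553466797)
thin_cheek 0.97 [524.7  60.1  11.6]
thin_cheek 0.67 ((527.3534545898438, 56.6961669921875), (71.68055725097656, 15.537415504455566), 7.644125461578369)
thick_cheek 0.95 [544.4 -51.3  10.6]
thick_cheek 0.83 ((541.793701171875, -48.185935974121094), (73.23700714111328, 39.520137786865234), 7.58244514465332)
jig 0.97 [536.6   2.5  -2. ]
jig 0.94 ((533.0501098632812, 4.6651153564453125), (99.79015350341797, 154.9425048828125), 7.7880353927612305)
```

View pics/wrist2.png

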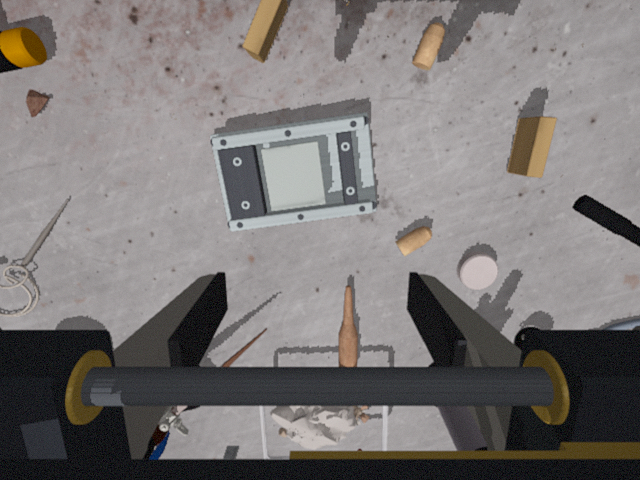

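```bash
python3 - <<'E'
from h import *
from scipy.optimize import minimize
L=lambda f:(lambda d:dict(R=d['R'],t=d['t'],camera_matrix=d['K']))(np.load(f))
i1,i2=L('w1.npz'),L('w2.npz')
def pts(x,y,a):
    c,s=np.cos(a),np.sin(a);o=[]
    for z,h in [(0,5),(6,8),(44,8)]:
        for sx in(-28,28):
            for sy in(-h,h): o.append([x+c*sx-s*sy,y+s*sx+c*sy,z])
    return o
def ren(i,p,S=4):
    q=np.array([proj('',X,i) for X in pts(*p)]);h=cv2.convexHull((q*S).astype(np.float32).round().astype(np.int32))
    m=np.zeros((480*S,640*S),np.uint8);cv2.fillConvexPoly(m,h,1);return cv2.resize(m*255,(640,480),interpolation=cv2.INTER_AREA)/255.,q
m2=[m['mask'] for m in viewer.silhouettes('spacer_centre','wrist')]
m2=max(m2,key=lambda m:np.where(m)[1].mean());print(np.where(m2)[1].mean(),m2.sum())
m1=cv2.imread('sp1.png',0)>0
for M in ([(i1,m1)],[(i2,m2)],[(i1,m1),(i2,m2)]):
    f=lambda p:sum(np.abs(ren(i,p)[0]-m).sum()/m.sum() for i,m in M)
    best=min((minimize(f,[506,241,a],method='Nelder-Mead',options=dict(initial_simplex=[[506,241,a],[512,241,a],[506,247,a],[506,241,a+.1]],xatol=.05,fatol=1e-4)) for a in(-.2,0,.2)),key=lambda r:r.fun)
    print(best.x,np.rad2deg(best.x[2]),best.fun/len(M))
p=best.x;np.save('sp.npy',p)
im=cv2.imread('pics/wrist2.png')
S=4;big=cv2.resize(im,None,fx=S,fy=S,interpolation=cv2.INTER_CUBIC)
D=lambda P,col:cv2.polylines(big,[(np.array([proj('',X,i2) for X in P])*S+S/2).astype(np.int32)],True,col,1)
q=pts(*p);D([q[8],q[9],q[11],q[10]],(0,0,255));D([q[0],q[1],q[3],q[2]],(255,0,0))
a=np.deg2rad(7.8);J=lambda x,y,z:[534.8+np.cos(a)*x-np.sin(a)*y,3.3+np.sin(a)*x+np.cos(a)*y,z]
def rect(x0,x1,y0,y1,z,c):D([J(x0,y0,z),J(x1,y0,z),J(x1,y1,z),J(x0,y1,z)],c)
rect(-31,31,-28,28,36,(0,0,255));rect(-36,36,47,61,30,(255,0,255));rect(-36,36,-72,-36,30,(255,0,0));rect(-52,52,-82,82,0,(0,255,0))
cv2.imwrite('pics/ov1.png',big[400:960,800:1560]);cv2.imwrite('pics/ov2.png',big[420:760,1980:2300])
E
```

```text
530.8005452067242 2201
[ 5.06070199e+02  2.39537976e+02 -8.77389463e-02] -5.027071324302779 0.050959280078114684
[ 5.06319520e+02  2.38918628e+02 -8.06975281e-02] -4.623627778460156 0.03572707592805409
[ 5.06112708e+02  2.39313769e+02 -8.25105451e-02] -4.727505998689343 0.0470557360917257
```

View pics/ov1.png

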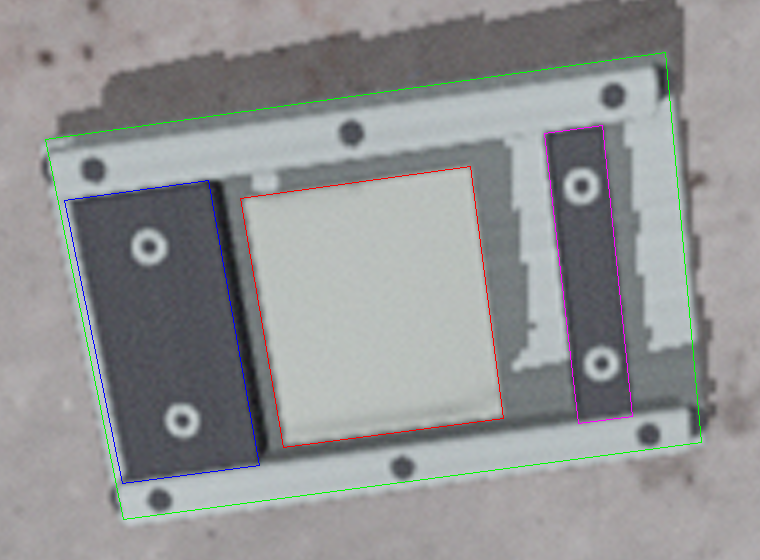

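View pics/ov2.png

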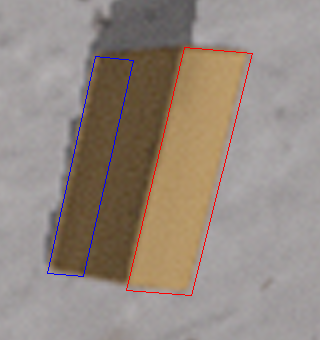

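```bash
python3 - <<'E'
from h import *
p=np.load('sp.npy');r=down(np.pi/2+p[2])
robot.movep([p[0],p[1],150],r)
robot.servo_line([p[0],p[1],60],feed=120)
robot.servo_line([p[0],p[1],30],feed=50)
s=robot.observe();print(s['t'],s['tcp_pos'],s['contact_force'])
grip(0.0,25)
s=robot.observe();print(s['t'],s['grip_width']*92,s['tcp_pos'],s['contact_force'])
robot.servo_line([p[0],p[1],120],feed=120)
s=robot.observe();print(s['t'],s['grip_width']*92,s['tcp_pos'],s['contact_force'])
for c in ['wrist','side']:
    im=viewer.read_camera(c);cv2.imwrite(f'pics/{c}3.png',im[:,:,::-1])
E
```

```text
8.725 [506.24097046 239.23151093  29.95308776] [ 0.95010983  0.1276995  -0.04764466]
10.075 0.36747486309584254 [506.13191201 239.31550206  30.01333879] [-0.40725951 -0.32577268 -0.749748  ]
10.975 0.6822801186605859 [505.53664902 239.14711986 119.39154737] [0.19592772 0.17613493 0.12843833]
```

View pics/wrist3.png

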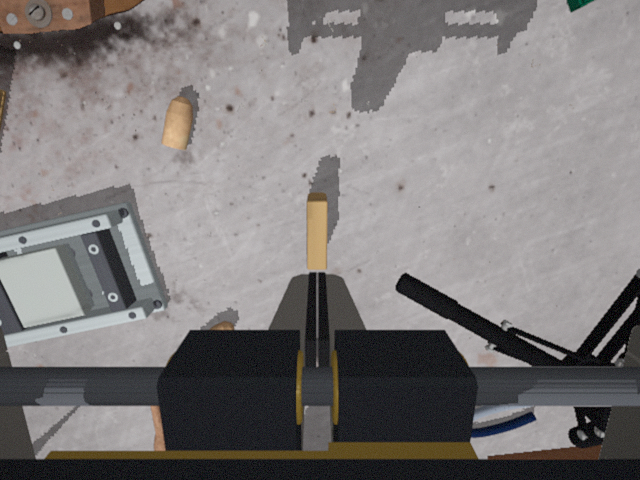

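View pics/side3.png

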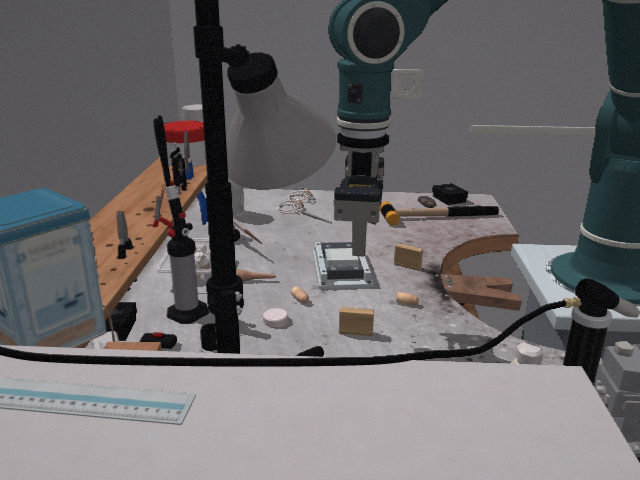

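```bash
python3 - <<'E'
from h import *
s=robot.observe();T=s['tcp_pos'];print(proj('side',[506,239,22]),proj('side',T),proj('wrist',T),proj('wrist',[506,239,44]),proj('wrist',[506,239,0]))
R=np.array(viewer.camera_info('wrist')['R']);print(R.round(3)); print(Ro.from_rotvec(s['tcp_rot']).as_matrix().round(3))
i=viewer.camera_info('wrist');R=np.array(i['R']);t=np.array(i['t'])
for c in ['wrist','side','top']:
  viewer.read_camera(c)
  i=viewer.camera_info(c);R=np.array(i['R']);t=np.array(i['t'])
  for p in viewer.pinpoint('spacer_centre',c): print(c,round(p['confidence'],2),(R.T@(np.array(p['at'])-t)).round(1))
E
python3 -c "
import cv2
a=cv2.imread('pics/side3.png')[160:360,280:440];cv2.imwrite('pics/side3c.png',cv2.resize(a,None,fx=3.7,fy=3,interpolation=3))"
```

```text
[355.28494312 321.43609943] [357.61116986 268.78157037] [317.00344427 271.50681384] [317.17043465 237.49129721] [317.20497248 224.26749634]
[[ 0.082  0.997 -0.002]
 [ 0.96  -0.079  0.267]
 [ 0.266 -0.023 -0.964]]
[[-0.002  0.082  0.997]
 [-0.001  0.997 -0.082]
 [-1.    -0.001 -0.001]]
wrist 0.83 [508.2 240.9  23. ]
wrist 0.7 [527.3  60.5  13.8]
side 0.96 [505.6 236.   19.7]
side 0.62 [396.6 -18.1  22.4]
top 0.65 [393.  -19.3  22.7]
top 0.44 [506.4 237.8  17.6]
```

View pics/side3c.png

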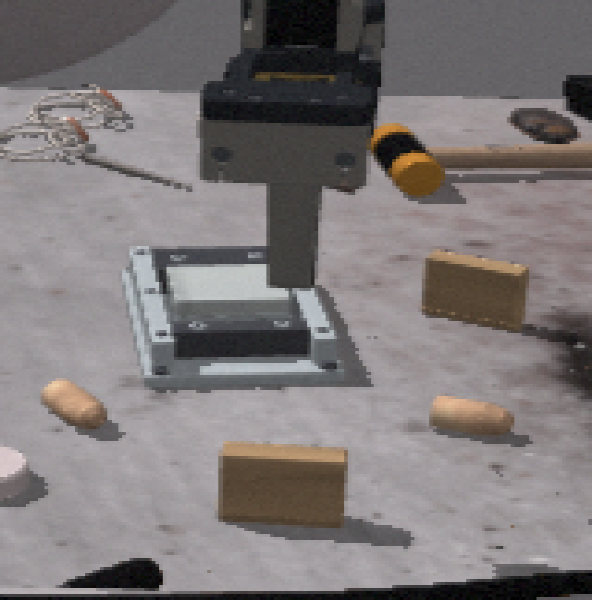

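```bash
python3 - <<'E'
from h import *
im=cv2.imread('pics/wrist3.png')[180:340,240:400]
for dz in (0,7,14,19,25): print(dz,proj('wrist',np.array(robot.observe()['tcp_pos'])+[0,0,dz]).round(1))
cv2.imwrite('pics/w3c.png',cv2.resize(im,None,fx=3.7,fy=3.7,interpolation=3))
E
```

```text
0 [317.  271.6]
7 [317.  276.1]
14 [317.  280.9]
19 [317.  284.6]
25 [317.  289.2]
```

View pics/w3c.png

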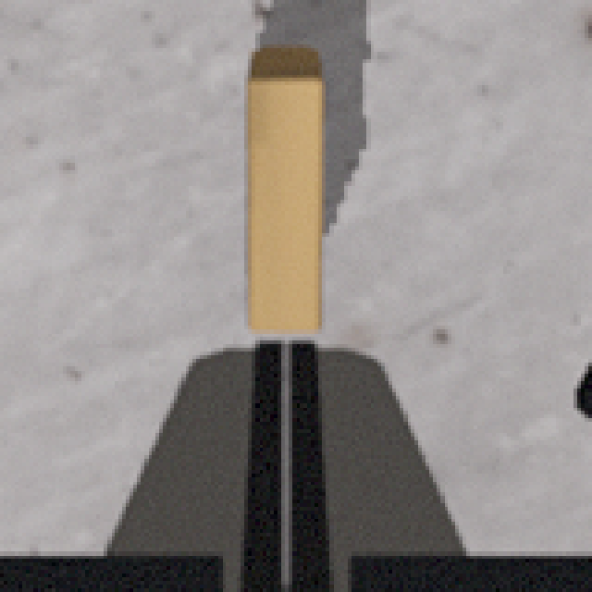

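```bash
python3 - <<'E'
from h import *
i=viewer.camera_info('wrist');K=np.array(i['camera_matrix']);print(K.round(1))
T=np.array(robot.observe()['tcp_pos']);print((np.array(i['R'])@T+i['t']).round(1), K[0,0]*92/185)
M=Ro.from_rotvec(robot.observe()['tcp_rot']).as_matrix()
for dx in(0,10,14,19,24):
  for dz in (-10,0):
    print(dx,dz,[proj('wrist',T+M@np.array([-dx,s*46,dz]),i).round(0) for s in(-1,1)],[proj('side',T+M@np.array([-dx,18,dz])).round(0)])
E
python3 -c "
import cv2
a=cv2.imread('pics/wrist1.png')[230:380,160:480];cv2.imwrite('pics/w1c.png',cv2.resize(a,None,fx=2.5,fy=2.5,interpolation=3))"
```

```text
[[363.1   0.  316.8]
 [  0.  363.1 237. ]
 [  0.    0.    1. ]]
[1.000e-01 1.990e+01 2.094e+02] 180.57986399331048
0 -10 [array([236., 255.]), array([398., 255.])] [array([363., 274.])]
0 0 [array([237., 272.]), array([397., 272.])] [array([356., 274.])]
10 -10 [array([232., 261.]), array([402., 261.])] [array([363., 268.])]
10 0 [array([233., 278.]), array([401., 278.])] [array([357., 268.])]
14 -10 [array([231., 263.]), array([403., 263.])] [array([363., 266.])]
14 0 [array([232., 281.]), array([402., 281.])] [array([357., 265.])]
19 -10 [array([228., 267.]), array([406., 267.])] [array([363., 263.])]
19 0 [array([230., 285.]), array([404., 285.])] [array([357., 263.])]
24 -10 [array([226., 270.]), array([408., 270.])] [array([363., 260.])]
24 0 [array([227., 288.]), array([407., 288.])] [array([357., 260.])]
```

View pics/w1c.png

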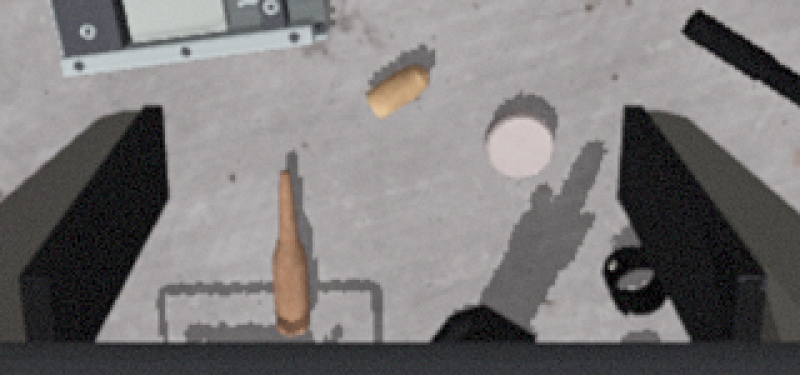

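```bash
python3 - <<'E'
from h import *
r=down(np.pi/2)
robot.servo_line([505.5,160,110],feed=200,rotation=r)
robot.servo_line([505.5,160,5],feed=150)
f0=np.array(robot.observe()['contact_force']);print(f0)
z=5
while z>-35:
    z-=1; robot.servo_line([505.5,160,z],feed=20)
    s=robot.observe();f=np.array(s['contact_force'])-f0
    if z%5==0:print(z,f.round(1))
    if f[2]>3 : print('touch',z,s['tcp_pos'],f);break
robot.servo_line([505.5,160,60],feed=200)
print(robot.observe()['t'])
E
```

```text
[ 0.60279859  0.01073602 -0.19165655]
0 [-0.7 -0.3 -0.4]
-5 [-1.6  0.7 -0.1]
-10 [0.2 0.4 0.7]
-15 [-1.2 -0.7  0.5]
-20 [-0.7  0.1  0.2]
-25 [-0.4 -0.4 -0.3]
touch -27 [505.64424512 160.03749091 -26.56596851] [-1.56455999 -0.64537496  4.04547364]
21.3583
```

```bash
python3 - <<'E'
from h import *
p=np.load('sp.npy');r=down(np.pi/2+p[2])
grip(0.5,25)
robot.servo_line([p[0],p[1],60],feed=250,rotation=r)
robot.servo_line([p[0],p[1],4],feed=100)
s=robot.observe();print(s['t'],s['tcp_pos'],s['contact_force'])
grip(0.0,25)
s=robot.observe();print(s['t'],s['grip_width']*92,s['tcp_pos'],s['contact_force'])
robot.servo_line([p[0],p[1],70],feed=200)
s=robot.observe();print(s['t'],s['grip_width']*92,s['tcp_pos'],s['contact_force'])
im=viewer.read_camera('wrist');cv2.imwrite('pics/wrist4.png',im[:,:,::-1])
i=viewer.camera_info('wrist');np.savez('w4.npz',R=i['R'],t=i['t'],K=i['camera_matrix'])
E
```

```text
23.3333 [506.50589361 238.96549009   4.16022178] [-0.74552495  0.11105441  0.6791849 ]
23.8917 15.791341891746217 [506.2468052  239.53090899   4.27653056] [-0.41055536 -0.1209168   2.12599492]
24.375 15.03649035702455 [505.72150237 239.47391461  69.69484413] [-0.22358025 -0.22315939 -0.61654435]
```

View pics/wrist4.png

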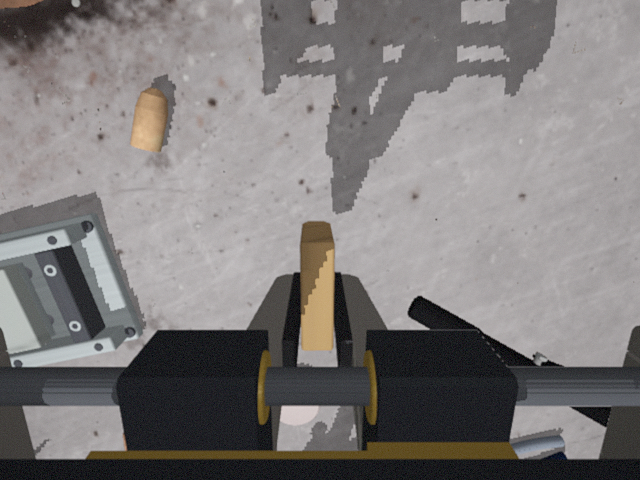

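```bash
python3 - <<'E'
from h import *
d=np.load('w4.npz');i4=dict(R=d['R'],t=d['t'],camera_matrix=d['K'])
p=np.load('sp.npy')
print([proj('',[505.7+s*28*np.cos(p[2]),239.4+s*28*np.sin(p[2]),110],i4).round(0) for s in(-1,1)])
a=np.deg2rad(7.8);J=lambda x,y,z:[534.8+np.cos(a)*x-np.sin(a)*y,3.3+np.sin(a)*x+np.cos(a)*y,z]
r=down(np.pi/2+a)
robot.servo_line(J(0,37.5,60),feed=250,rotation=r)
robot.servo_line(J(0,37.5,37),feed=100)
im=viewer.read_camera('wrist');cv2.imwrite('pics/wrist5.png',im[:,:,::-1])
f0=np.array(robot.observe()['contact_force']);print(f0,robot.observe()['t'])
for z in (32,28,24,20,17,15,14):
    robot.servo_line(J(0,37.5,z),feed=40)
    s=robot.observe();f=np.array(s['contact_force'])-f0
    print(z,s['t'],(Ro.from_rotvec([0,0,-a]).apply(f)).round(1),np.round(s['tcp_pos'],1),round(s['grip_width']*92,1))
    if f[2]>12 or np.hypot(f[0],f[1])>15: print('stop');break
im=viewer.read_camera('wrist');cv2.imwrite('pics/wrist6.png',im[:,:,::-1])
im=viewer.read_camera('side');cv2.imwrite('pics/side6.png',cv2.resize(im[220:320,280:410,::-1],None,fx=6,fy=6,interpolation=3))
E
```

```text
[array([318., 247.]), array([317., 357.])]
[-0.12649627  0.62650417 -0.76562091] 25.8083
32 26.0833 [-0.2 -0.6 -0.1] [529.6  40.5  32. ] 15.6
28 26.3333 [-0.3 -0.2  1.1] [529.5  40.4  27.8] 15.5
24 26.5833 [ 0.6 -0.9  1.1] [529.5  40.4  23.7] 15.7
20 26.8333 [ 0.2 -0.4 -0.1] [529.5  40.4  19.7] 15.8
17 27.0833 [-0.2 -0.3  0.7] [529.6  40.4  16.8] 16.0
15 27.3333 [0.5 0.  0.2] [529.6  40.5  14.9] 15.6
14 27.5833 [-0.4 -0.5  3.2] [529.9  40.5  14.3] 15.8
```

View pics/side6.png

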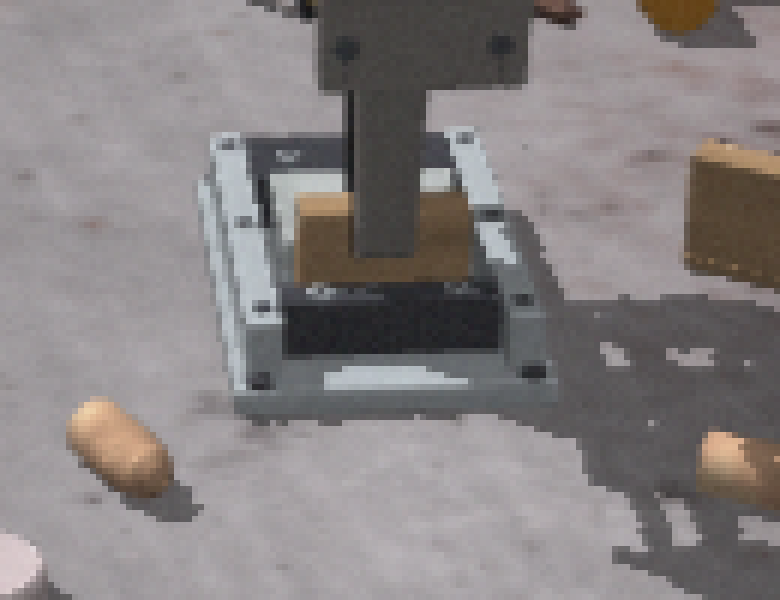

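View pics/wrist6.png

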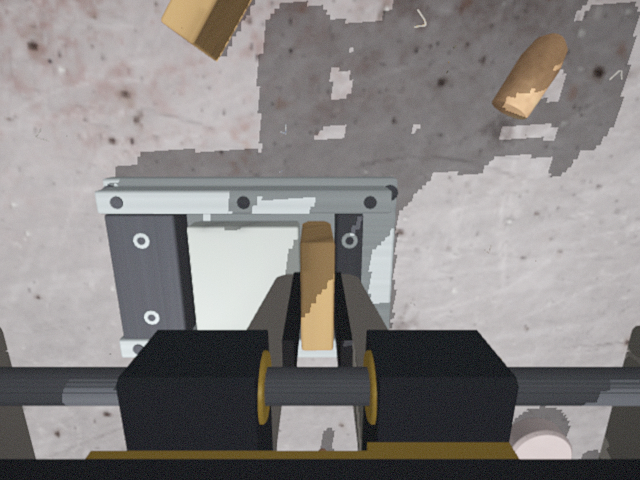

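```bash
python3 - <<'E'
from h import *
a=np.deg2rad(7.8);J=lambda x,y,z:[534.8+np.cos(a)*x-np.sin(a)*y,3.3+np.sin(a)*x+np.cos(a)*y,z]
grip(0.3)
robot.servo_line(J(0,37.5,75),feed=120)
s=robot.observe();print(s['t'],s['contact_force'].round(1) if hasattr(s['contact_force'],'round') else s['contact_force'])
im=viewer.read_camera('wrist');cv2.imwrite('pics/wrist7.png',im[:,:,::-1])
im=viewer.read_camera('side');cv2.imwrite('pics/side7.png',cv2.resize(im[220:320,280:410,::-1],None,fx=6,fy=6,interpolation=3))
E
```

```text
28.7167 [-0.2  0.  -0.1]
```

View pics/side7.png

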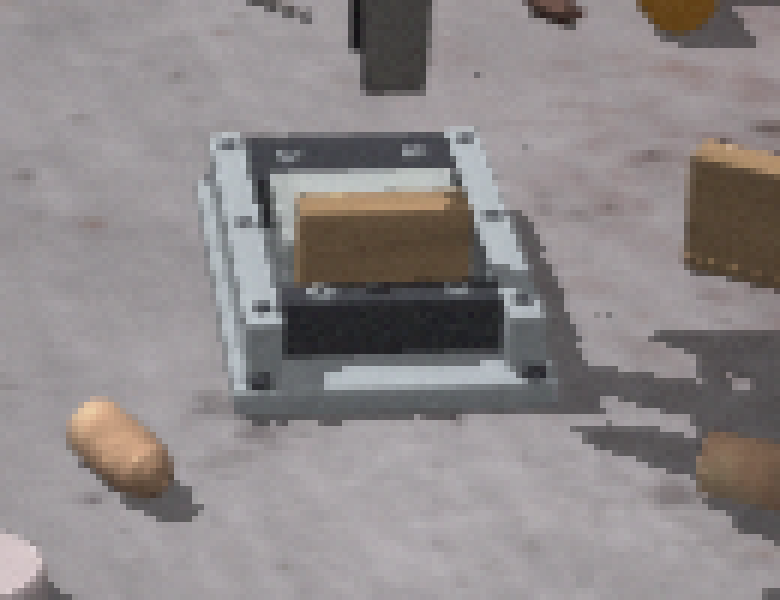

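View pics/wrist7.png

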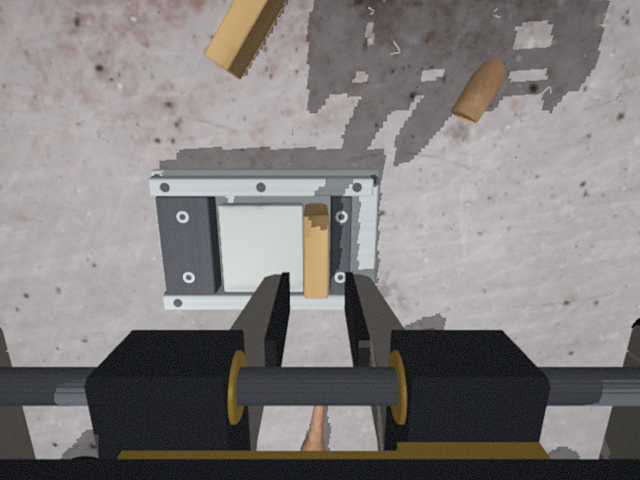

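```bash
python3 - <<'E'
from h import *
a=np.deg2rad(7.8);J=lambda x,y,z:[534.8+np.cos(a)*x-np.sin(a)*y,3.3+np.sin(a)*x+np.cos(a)*y,z]
robot.servo_line(J(0,-2,75),feed=150)
grip(0.0,20)
robot.servo_line(J(0,-2,20),feed=100)
f0=np.array(robot.observe()['contact_force']);print(robot.observe()['t'],robot.observe()['grip_width'])
for z in (12,10,9,8,7,6,5,4,3.5,3,2.5,2,1.5):
    robot.servo_line(J(0,-2,z),feed=25)
    s=robot.observe();f=np.array(s['contact_force'])-f0
    print(z,round(s['t'],2),f.round(1),np.round(s['tcp_pos'],2))
    if f[2]>13: break
E
```

```text
30.475 0.004559424745363529
12 30.94 [-0.3 -0.3 -0.5] [534.99   1.33  11.94]
10 31.19 [0.1 0.2 0.2] [535.     1.3    9.92]
9 31.44 [-0.9 -0.3  4.1] [535.27   1.32   9.31]
8 31.69 [-0.4  0.   4.4] [535.28   1.31   8.22]
7 31.94 [-1.4 -0.2  5.6] [535.26   1.34   7.27]
6 32.19 [-1.7 -0.3  6. ] [535.26   1.33   6.35]
5 32.44 [-1.2  0.1  7.2] [535.25   1.33   5.42]
4 32.69 [-1.8  0.1  8.6] [535.32   1.33   4.54]
3.5 32.94 [-3.2  0.8  8.1] [535.27   1.31   4.08]
3 33.19 [-2.4 -0.2  8.8] [535.27   1.31   3.63]
2.5 33.44 [-3.  -0.3 11.5] [535.29   1.34   3.39]
2 33.69 [-5.1 -0.8 16.1] [535.29   1.36   3.35]
```

```bash
python3 - <<'E'
from h import *
robot.hold(0.5)
s=robot.observe();print(s['t'],np.array(s['contact_force']).round(1),np.round(s['tcp_pos'],2))
im=viewer.read_camera('side');cv2.imwrite('pics/side8.png',cv2.resize(im[200:340,280:440,::-1],None,fx=4.2,fy=4.2,interpolation=3))
im=viewer.read_camera('wrist');cv2.imwrite('pics/wrist8.png',im[:,:,::-1])
E
```

```text
34.1917 [-4.7 -0.  17.2] [535.34   1.36   3.37]
```

View pics/side8.png

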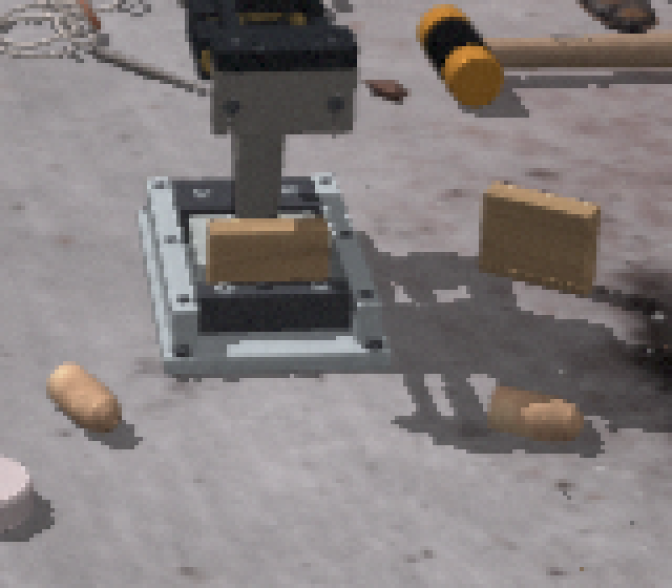

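View pics/wrist8.png

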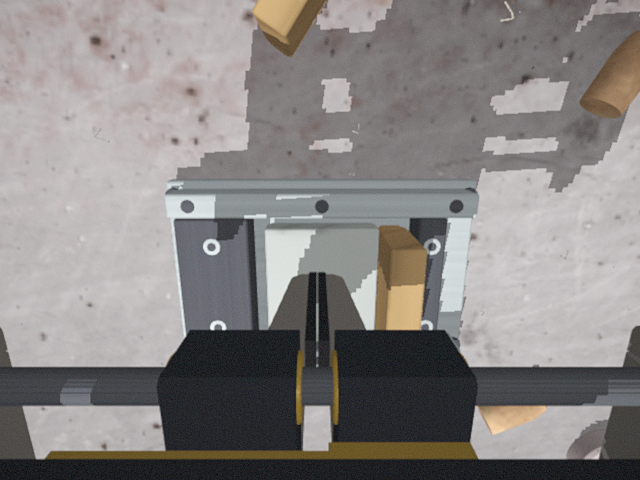

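The side view shows the spacer upright in the wide slot at about (268,250). The wrist view shows the same at about (400,290), with the closed fingers pressing mid-tile at about (320,300). Handing in.

```bash
python3 -c "
from cell import robot
robot.job_done();print('ok')"
```

```text
the job is handed in; nothing more can be done
ok
```

I stood the left-most spacer in the 19 mm slot on the jig's +y side, let go of it, and pressed the tile down to its stop. I handed the job in at about 34 s, still holding the tile with about 17 N.

- **First grasp missed:** the fingers closed over nothing because their real tips end about 26 mm behind the reported TCP. I measured that by lightly touching the worktop (about 4 N), corrected for it, and the second grasp held. The miss left the spacer where it was.
- **Spacer:** it went in with almost no resistance and touched bottom at a foot height of about 10 mm, which is the jig's base. The last pictures show it upright in the slot, clear of the fingers.
- **Tile:** contact began at TCP z of about 9.35 mm. Travel stopped at about 3.35 mm, so it went down 6.0 mm, and then the force rose sharply from 9 to 16 N as it met the stop. I judged it flush from this travel and force; the pictures are too coarse to confirm it.
- **Sideways force:** I saw about 5 N along x at the end of the press, with no visible effect.
- **Bystanders:** I did not touch any of them.

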